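# Hold a carton flush on the sloped tag reader

### The job

Clear the flat white carton's security tag: pick the carton up off the counter, tilt it to the slope of the tag reader, lay its broad face flush and centred on the raised spring plate with its long side running up the slope, and press gently so that the plate gives way. Finish while still holding it there, gripped, flush and pressed in; do not let go, and leave the other things on the counter undisturbed.

Things in the scene. Friction and masses are not known exactly. Their poses are not given: they have to be found in the camera images.
- carton: loose flat white product carton lying on its broad face on the bare counter (z = 0), 62 (x) x 135 (y) x 28 (z) mm, 0.08 kg give or take a third; origin at the centre of its underside, z up through its thickness, y along its long side
- carton_mid (a point): the middle of the carton, 14 mm above the centre of its underside; axes as the carton
- reader: tag reader, fixed on top of the 8 mm thick printed mat: a grey foot 130 x 110 x 14 mm, a short stem and a tilting grey head 150 (up the slope) x 92 x 22 mm that turns on a stiff level axle 85 mm above the foot's underside (it faces across the counter, roughly to the left as the robot sees it); origin at the centre of the foot's underside, z up, the head's low edge on the -x side and its high edge on the +x side, axle along y
- head (a joint): slope of the reader's head and plate from level (rad), 0.3 to 0.62 at the start; positive: the face looks up and towards the reader's -x. Stiff friction (4 N m), it stays put under light pressing
- plate_face (a point): centre of the outer (upper) face of the raised white plate on the reader's head, 42 mm from the axle at rest and moving with the plate; x up the slope, y along the axle, z out of the face. The plate is 120 (x) x 50 (y) mm and stands 18 mm proud of the head, so fingers can straddle it
- plate (a joint): how far the plate is pressed into the head along its normal (m), 0 at rest, 0.008 at its stop; spring of 2 N at rest plus 0.8 N per mm, about 8 N at the stop
- coin_roll_big: upright paper coin roll, 24 mm across, 53 mm high, origin at its foot; bystander
- coin_roll_small: upright paper coin roll, 20 mm across, 41 mm high, origin at its foot; bystander
- tape_brown: brown tape roll lying flat, 94 mm across, 48 mm high, origin under its centre; bystander
- tape_cream: cream tape roll lying flat, 86 mm across, 24 mm high, origin under its centre; bystander
- notes: square block of notes, 74 x 74 x 23 mm, origin under its centre; bystander
- desk_stapler: black stapler, 147 (x) x 40 x 42 mm, origin under its centre; bystander

How it is judged:
On the way:
1. the carton is lifted clear of the counter and the reader in the gripper (height (world z) of carton_mid above 0.05 m and contact force between carton and the fingers above 1 N and contact force between carton and reader below 0.1 N), for 0.2 s.
At the end, for the whole second after the job is handed in: Carton still gripped, at rest, broad face on the plate: parallel within 0.06 rad, touching within 3 mm, long side up the slope within 0.15 rad, centred within 15 mm up the slope and 12 mm across, plate pressed in over 1.5 mm with over 2 N (angle between the z axis of carton and the z axis of plate_face, either way round below 0.06 rad and angle between the y axis of carton and the x axis of plate_face, either way round below 0.15 rad and x of carton_mid in the frame of plate_face between -0.015 and 0.015 m and y of carton_mid in the frame of plate_face between -0.012 and 0.012 m and z of carton_mid in the frame of plate_face between 0.011 and 0.017 m and value of joint plate above 0.0015 m and contact force between carton and reader above 2 N and contact force between carton and the fingers above 1 N and linear speed of carton below 0.02 m/s); the arm keeps its last pose, push and grip.
It fails at once if the reader is pressed or struck hard with the carton (over 25 N) (contact force between carton and reader above 25 N).
It fails at once if a coin roll is knocked over or a bystander is shifted by more than 20 mm (distance of any of coin_roll_big, coin_roll_small, tape_brown, tape_cream, notes, desk_stapler from where it was at the start of the episode above 0.02 m or angle between any of coin_roll_big, coin_roll_small's own z axis and vertical above 0.5 rad).
It also fails if it takes over 32 s, if anything falls off the work surface, if the arm or the gripper's body presses on something with over 40 N, if the wrist force passes 120 N, or if a joint passes its speed limit or range.

### The arm

A 6-joint arm with a two-finger parallel gripper is mounted at the origin on a cart in front of the work surface, level with it; the furniture and walls round the work are solid. World frame = base frame: x ahead of the robot, y to its left, z up, the work surface at z = 0. Lengths are in m, angles in rad, forces in N, time in s.
With the tool pointing down it reaches from about 0.35 to 0.925 m from the base axis. Payload 6.4 kg.
Tool frame: the origin (TCP) lies at the very end of the fingers, on their centre line; the grasp point (between the pads) lies 19 mm behind it; z points along the fingers, y is the line along which they close (so a half turn about z gives the same grasp; the last joint's range is limited). The gripper opens to 94 mm and grips with 3 to 60 N. Pads are 16 mm wide; open, the fingers measure 119 mm over their backs; the gripper's body (75 mm by 177 mm) begins 78 mm behind the grasp point.
Start: joints at [-1.444, 0.245, 1.558, -0, 1.339, -0.174], TCP at [0.193, -0.621, 0.205] pointing down, gripper open.
Joint ranges: [-3.13, 3.13], [-1.02, 2.26], [0.13, 2.54], [-0.95, 4.09], [0.21, 2.88], [-2.74, 2.74]. Speed limits (rad/s): [2.57, 2.57, 3.14, 3.14, 3.14, 3.14].

### API

Orientations are given as a rotation vector (axis times angle).
In Python, from station import * gives the robot as it stands.
- The arm moves only by the tool drive_tool, never from a script. Its argument "targets" is a list of rows, each a list of 5 numbers: the shift along the tool's x, y, z in m, then the turn about the tool's z in rad, then the opening, from 0 (shut) to 1 (fully open). In form: [[dx, dy, dz, yaw, jaw], ...]. A call has 1 to 5 rows; each row shifts and turns the commanded pose from where the row before left it, along the tool's axes as they then stand; what a row does not reach is not made up. A row lasts 1/12 s, in which the tool goes at most 41.7 mm and 7.16 degrees, less where a joint would pass 70% of its speed; a pose out of reach is approached as far as the arm can. A call with a gripper value outside its range is refused whole. The fingers move at their own pace and stop on an object; the grip force is fixed at half the most. Time passes only in rows, so rows that do not move let the fingers close. It gives the time, the measured TCP pose, the force, the opening and the grip force at its end, in the units of the state.
- sense(): the state, without advancing time (a new reading comes with each control period).
- camera(name): name is "side" or "top"; returns a dict with "image" (420x560x3 uint8, red, green, blue), "fx", "fy", "cx", "cy" (pixels), "R" (3x3) and "t" (3): a world point X has camera coordinates R X + t. Camera axes: x right, y down, z forward; pixel columns grow to the right and rows downward; lengths in m; the calibration is good to about 2 mm. A picture is of the moment at which its call begins. There is no depth.
- job_done(): hands the job in; it is judged then, once.
The state is a dict: "time": time; "joint_positions": joint angles; "joint_velocities": joint speeds; "effort": joint torques, N m; "position": TCP position; "ee_rot": TCP orientation; "contact_force": force on the tool from outside, world axes, zero at the start; "wrist_torque": the same for the moment, N m; "grip_width": opening from 0.0 (shut) to 1.0 (fully open); "grasp_force": force on a finger pad.
Only numpy, scipy, OpenCV 4.12 (cv2) and the standard library are available. Lean on these libraries where they do the work, as an engineer would, in place of code of your own. Each camera call takes 0.05 s, during which the arm holds its last target. There are 200 camera calls.

## Working session

There is one attempt and no reset: what is moved stays moved. The work goes in short steps, Python scripts to look and compute and a tool call to move; the robot and the scene stay as the last step left them, time stands still between calls to the robot, and variables do not carry over. Pictures are saved under pics/ and viewed, at most 10 in all, crops included, and the job is handed in when it is done.

Besides the shell and the picture viewer there is one more tool, called after "Request:" as name([rows], argument=value, ...), one row to a line, values as JSON. drive_tool: Moves the arm, as the interface text tells. Its arguments: {"type":"object","properties":{"targets":{"type":"array"}},"required":["targets"]}

```bash
ls; mkdir -p pics; python3 - <<'E'
from station import *
import cv2
for n in("side","top"):
    c=camera(n); cv2.imwrite(f"pics/{n}0.png",c["image"][:,:,::-1])
    print(n,c["fx"],c["fy"],c["cx"],c["cy"],c["R"],c["t"])
print(sense())
E
```

```text
pics
side 470.6001595715258 470.6001595715258 276.99907412995697 215.9870294258448 [[-0.79568833 -0.60565175 -0.00812593]
 [-0.30347949  0.41024135 -0.8600013 ]
 [ 0.52419489 -0.68182695 -0.51022714]] [0.55212872 0.20983837 1.00586206]
top 507.22450809810044 507.22450809810044 279.00011540470086 205.2876464181432 [[-0.01311229 -0.99990332 -0.00462872]
 [-0.99809508  0.01336739 -0.06022895]
 [ 0.060285    0.00383016 -0.99817386]] [0.11867015 0.57392551 1.67511173]
{'time': 0.1, 'joint_positions': array([-1.44408886e+00,  2.45735003e-01,  1.55885524e+00,  5.02766412e-06,
        1.33870059e+00, -1.74135512e-01]), 'joint_velocities': array([-0.00092389, -0.00306768, -0.00218881,  0.00075088, -0.00046865,
       -0.00236835]), 'effort': array([ 1.02788217e-03, -4.16915345e+01, -3.15524733e+01,  6.87418389e-02,
        3.09641648e-02, -6.70537929e-05]), 'position': array([ 0.19252889, -0.62028081,  0.20448128]), 'ee_rot': array([-3.10443965e+00, -4.70526788e-01, -7.08948464e-05]), 'contact_force': array([-0.11289483, -0.16412289,  0.32407471]), 'wrist_torque': array([-0.02939055,  0.01286084, -0.04189687]), 'grasp_force': 0.0, 'grip_width': 0.9987468121667904}
```

View pics/top0.png

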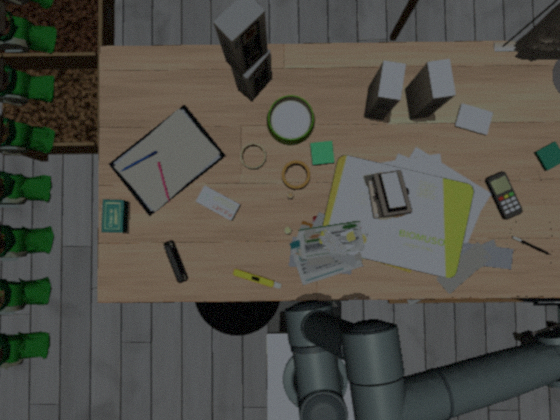

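View pics/side0.png

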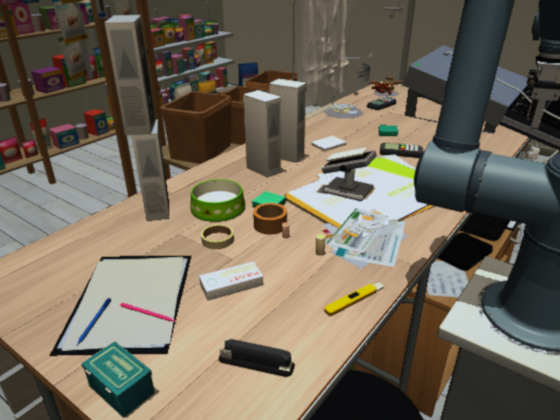

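The top view shows the carton at about (218,202), the reader at (388,193) with the face to the left, the tapes at (295,175) and (254,156), the coin rolls at (290,196) and (287,230), and the stapler at (175,261). The side view agrees, with the carton at (231,281) and the reader at (350,170). I'll enlarge both.

```bash
python3 - <<'E'
import cv2,numpy as np
t=cv2.imread("pics/top0.png");s=cv2.imread("pics/side0.png")
def crop(im,x,y,w,h,k): return cv2.convertScaleAbs(cv2.resize(im[y:y+h,x:x+w],None,fx=k,fy=k,interpolation=cv2.INTER_CUBIC),alpha=1.3)
a=crop(t,185,175,66,56,6);b=crop(t,355,155,66,66,6)
c=crop(s,190,255,80,50,5);d=crop(s,310,140,80,70,5)
def grid(im,x,y,k):
    for i in range(0,im.shape[1]//k,10): cv2.putText(im,str(x+i),(i*k,8),0,.3,(0,0,255),1);cv2.line(im,(i*k,0),(i*k,im.shape[0]),(0,0,255),1) if 0 else cv2.line(im,(i*k,0),(i*k,5),(0,0,255),1)
    for i in range(0,im.shape[0]//k,10): cv2.putText(im,str(y+i),(0,i*k+4),0,.3,(0,0,255),1)
    return im
def put(ims,n):
    H=max(i.shape[0] for i in ims); cv2.imwrite(n,np.hstack([cv2.copyMakeBorder(i,0,H-i.shape[0],0,4,0) for i in ims]))
put([grid(a,185,175,6),grid(b,355,155,6)],"pics/ct.png")
put([grid(c,190,255,5),grid(d,310,140,5)],"pics/cs.png")
E
```

```text
(no output)
```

View pics/ct.png

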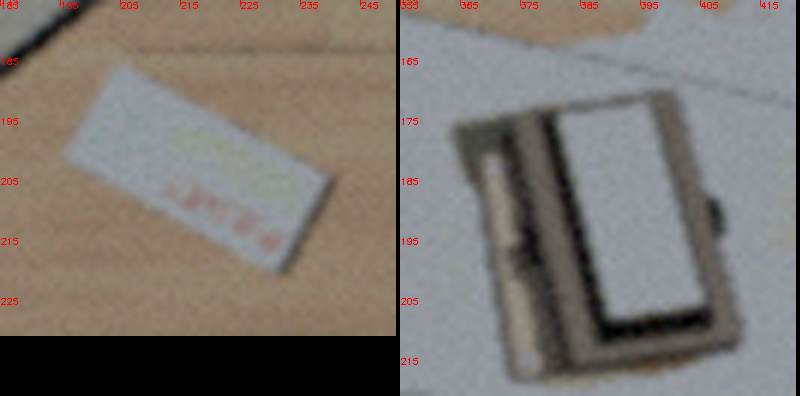

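View pics/cs.png

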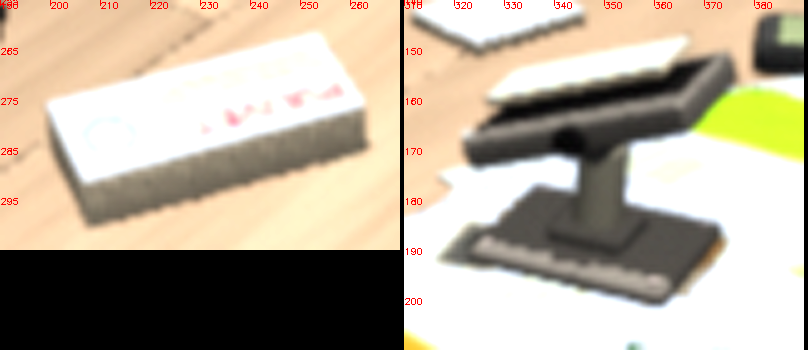

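The crops give me corners for the carton's top face and for the plate in both views, so I'll fit the poses. The tool only yaws, so the carton has to pivot between the pads about the closing axis when it is pressed on the plate.

```bash
cat > h.py <<'E'
import numpy as np
from scipy.optimize import least_squares
from scipy.spatial.transform import Rotation as Ro
K=dict(side=(470.6,276.999,215.987,np.array([[-0.79568833,-0.60565175,-0.00812593],[-0.30347949,0.41024135,-0.8600013],[0.52419489,-0.68182695,-0.51022714]]),np.array([0.55212872,0.20983837,1.00586206])),
top=(507.2245,279.0,205.2876,np.array([[-0.01311229,-0.99990332,-0.00462872],[-0.99809508,0.01336739,-0.06022895],[0.060285,0.00383016,-0.99817386]]),np.array([0.11867015,0.57392551,1.67511173])))
def proj(n,X):
    f,cx,cy,R,t=K[n];P=X@R.T+t;return P[:,:2]/P[:,2:]*f+[cx,cy]
def back(n,uv,z):
    f,cx,cy,R,t=K[n];d=R.T@np.array([(uv[0]-cx)/f,(uv[1]-cy)/f,1]);o=-R.T@t;return o+d*(z-o[2])/d[2]
def go(dx_world,dy_world,s):
    "world shift -> tool shift"
    return Ro.from_rotvec(s["ee_rot"]).as_matrix().T@np.array([dx_world,dy_world,0])
E
cat > fit.py <<'E'
from h import *
pt=np.array([(380.8,174.2),(396.3,171.2),(405.8,205.8),(389.7,208.3)]);ps=np.array([(326.6,160.2),(333.2,153.4),(367,147.6),(361.2,155.6)])
def plate(p):
    x,y,yaw,s=p;R=Ro.from_euler("ZY",[yaw,-s]).as_matrix()
    c=np.array([[-60,25,0],[-60,-25,0],[60,-25,0],[60,25,0]])/1e3+[0,0,.042]
    return c@R.T+[x,y,.093]
def cost(p,k):
    Q=plate(p); return np.r_[(proj("top",Q)-np.roll(pt,k,0)).ravel(),(proj("side",Q)-np.roll(ps,kk,0)).ravel()]
for k in range(4):
  for kk in range(4):
    for yaw in np.arange(-3,3.2,.8):
        r=least_squares(cost,[.5,-.3,yaw,.45],args=(k,))
        if r.cost<60: print("plate",k,kk,r.x.round(4),r.cost.round(1),"face ctr",plate(r.x).mean(0).round(4),np.abs(r.fun).max().round(1))
ct=np.array([(205,185.8),(240,205),(231.2,219.6),(195.8,201.2)]);cs=np.array([(199.4,275.6),(253.6,261.6),(263,275.6),(207,291.4)])
def car(p):
    x,y,a=p;R=Ro.from_euler("Z",a).as_matrix();return np.array([[-31,67.5,28],[31,67.5,28],[31,-67.5,28],[-31,-67.5,28]])/1e3@R.T+[x,y,0]
for k in range(4):
  for kk in range(4):
    f=lambda p:np.r_[(proj("top",car(p))-np.roll(ct,k,0)).ravel(),(proj("side",car(p))-np.roll(cs,kk,0)).ravel()]
    for a in (-1,0,1):
      r=least_squares(f,[.4,.2,a])
      if r.cost<60: print("carton",r.x.round(4),r.cost.round(1),np.abs(r.fun).max().round(1))
for n,uv,z in [("small",(290,196),.041),("big",(287,230),.053),("brown",(295,175),.048),("cream",(254,156),.024)]: print(n,back("top",uv,z).round(3))
E
python3 fit.py|sort|uniq; python3 -c "
from station import *;s=sense();print(s['time'],s['position'])
from h import *;print(Ro.from_rotvec(s['ee_rot']).as_matrix().round(3))"
```

```text
big [0.492 0.086 0.053]
brown [0.673 0.057 0.048]
carton [ 0.5859  0.3147 -0.5066] 2.1 1.0
carton [ 0.5859  0.3147 -3.6482] 2.1 1.0
carton [0.5859 0.3147 2.635 ] 2.1 1.0
cream [0.741 0.192 0.024]
small [0.604 0.074 0.041]
0.1 [ 0.19252889 -0.62028081  0.20448128]
[[ 0.955  0.296 -0.   ]
 [ 0.296 -0.955  0.002]
 [ 0.    -0.002 -1.   ]]
```

```bash
sed -i 's/c=np.array(\[\[-60,25,0\],\[-60,-25,0\],\[60,-25,0\],\[60,25,0\]\])/c=np.array([[-60,25,0],[60,25,0],[60,-25,0],[-60,-25,0]])/' fit.py; python3 fit.py|grep plate|sort|uniq
```

```text
plate 1 1 [ 0.5978 -0.2459  0.1339 -0.3615] 5.0 face ctr [ 0.6125 -0.2439  0.1323] 2.4
plate 1 1 [ 0.5978 -0.2459 -6.1493 -0.3615] 5.0 face ctr [ 0.6125 -0.2439  0.1323] 2.4
plate 3 3 [ 0.5978 -0.2459  3.2755  0.3615] 5.0 face ctr [ 0.6125 -0.2439  0.1323] 2.4
plate 3 3 [ 0.5978 -0.2459 -3.0077  0.3615] 5.0 face ctr [ 0.6125 -0.2439  0.1323] 2.4
```

Request:
drive_tool([
  [0.026,-0.031,0,0,1],
  [0.026,-0.031,0,0,1],
  [0.026,-0.031,0,0,1],
  [0.026,-0.031,0,0,1],
  [0.026,-0.031,0,0,1],
])

```text
time: 0.52
position: [0.2711, -0.4322, 0.2048]
ee_rot: [-3.105, -0.47, 0.0]
contact_force: [0.3, 0.5, -0.4]
grip_width: 0.998
grasp_force: 0.0
```

Request:
drive_tool([
  [0.026,-0.031,0,0,1],
  [0.026,-0.031,0,0,1],
  [0.026,-0.031,0,0,1],
  [0.026,-0.031,0,0,1],
  [0.026,-0.031,0,0,1],
])

```text
time: 0.93
position: [0.3492, -0.2457, 0.2051]
ee_rot: [-3.106, -0.47, 0.0]
contact_force: [1.8, 0.6, 0.1]
grip_width: 1.001
grasp_force: 0.0
```

Request:
drive_tool([
  [0.026,-0.031,0,0,1],
  [0.026,-0.031,0,0,1],
  [0.026,-0.031,0,0,1],
  [0.026,-0.031,0,0,1],
  [0.026,-0.031,0,0,1],
])

```text
time: 1.35
position: [0.4274, -0.0591, 0.2054]
ee_rot: [3.106, 0.471, 0.0]
contact_force: [0.7, -1.1, 0.4]
grip_width: 1.0
grasp_force: 0.0
```

Request:
drive_tool([
  [0.026,-0.031,0,0,1],
  [0.026,-0.031,0,0,1],
  [0.026,-0.031,0,0,1],
  [0.026,-0.031,0,0,1],
  [0.026,-0.031,0,0,1],
])

```text
time: 1.77
position: [0.5056, 0.1277, 0.2051]
ee_rot: [3.106, 0.472, -0.001]
contact_force: [-0.1, -0.6, 0.2]
grip_width: 0.999
grasp_force: 0.0
```

Request:
drive_tool([
  [0.026,-0.031,0,0,1],
  [0.026,-0.031,0,0,1],
  [0.026,-0.031,0,0,1],
  [0.026,-0.031,0,0,1],
  [0.026,-0.031,0,0,1],
])

```text
time: 2.18
position: [0.5838, 0.314, 0.2047]
ee_rot: [3.106, 0.471, -0.002]
contact_force: [1.0, 0.2, -0.5]
grip_width: 0.998
grasp_force: 0.0
```

Request:
drive_tool([
  [0,0,0,-0.12,1],
  [0,0,0,-0.12,1],
  [0,0,0,-0.12,1],
  [0,0,0,-0.12,1],
  [0,0,0,-0.12,1],
])

```text
time: 2.6
position: [0.5834, 0.312, 0.2046]
ee_rot: [-2.824, -1.376, 0.002]
contact_force: [-0.1, -0.5, 0.5]
grip_width: 0.998
grasp_force: 0.0
```

Request:
drive_tool([
  [0,0,0.03,-0.12,1],
  [0,0,0.03,-0.045,1],
  [0,0,0.03,0,1],
  [0,0,0,0,1],
])

```text
time: 2.93
position: [0.5789, 0.3102, 0.1076]
ee_rot: [-2.704, -1.595, 0.021]
contact_force: [-0.1, 0.6, -0.9]
grip_width: 0.998
grasp_force: 0.0
```

```bash
python3 - <<'E'
from station import *
from h import *
import cv2
c=camera("side")["image"]
s=sense();R=Ro.from_rotvec(s["ee_rot"]).as_matrix();print(s["time"],s["position"],R.round(3))
d=np.array([.5859,.3147,0])-s["position"];print("tool shift",R.T@d, "yaw err world deg",-29.03-np.degrees(np.arctan2(R[1,1],R[0,1])))
cv2.imwrite("pics/s1.png",cv2.resize(c[180:320,140:320],None,fx=4,fy=4,interpolation=2)[:,:,::-1])
E
```

```text
2.9833 [0.58078272 0.310938   0.11115631] [[ 0.484  0.875 -0.008]
 [ 0.875 -0.484 -0.003]
 [-0.006 -0.006 -1.   ]]
tool shift [0.00648369 0.00331771 0.11109914] yaw err world deg -0.0842975489604143
```

View pics/s1.png

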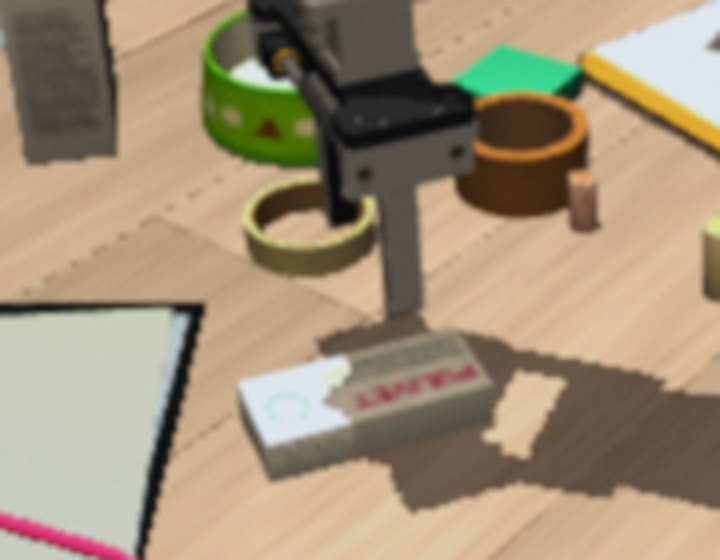

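Request:
drive_tool([
  [0.003,0,0.02,0,1],
  [0,0,0.02,0,1],
  [0,0,0.02,0,1],
  [0,0,0.015,0,1],
  [0,0,0.012,0,1],
])

```text
time: 3.4
position: [0.5859, 0.3148, 0.0288]
ee_rot: [2.706, 1.596, 0.002]
contact_force: [0.6, -0.5, 0.8]
grip_width: 1.001
grasp_force: 0.0
```

Request:
drive_tool([
  [0,0,0.008,0,1],
  [0,0,0.006,0,1],
  [0,0,0.004,0,1],
  [0,0,0.003,0,1],
  [0,0,0,0,1],
])

```text
time: 3.82
position: [0.5854, 0.3146, 0.0075]
ee_rot: [2.706, 1.596, 0.0]
contact_force: [0.4, 0.1, -0.0]
grip_width: 1.001
grasp_force: 0.0
```

Request:
drive_tool([
  [0,0,0,0,1],
  [0,0,0,0,1],
])

```text
time: 3.98
position: [0.5857, 0.3148, 0.0082]
ee_rot: [2.706, 1.596, 0.002]
contact_force: [-0.0, 0.5, 0.2]
grip_width: 0.998
grasp_force: 0.0
```

Request:
drive_tool([
  [0,0,0.003,0,1],
  [0,0,0.002,0,1],
  [0,0,0,0,0],
  [0,0,0,0,0],
  [0,0,0,0,0],
])

```text
time: 4.4
position: [0.5852, 0.3146, 0.0024]
ee_rot: [-2.706, -1.596, 0.0]
contact_force: [-0.4, 0.6, -0.2]
grip_width: 0.824
grasp_force: 0.0
```

Request:
drive_tool([
  [0,0,0,0,0],
  [0,0,0,0,0],
  [0,0,0,0,0],
  [0,0,0,0,0],
  [0,0,0,0,0],
])

```text
time: 4.82
position: [0.5853, 0.3146, 0.0025]
ee_rot: [-2.706, -1.596, -0.0]
contact_force: [0.0, -0.1, 1.1]
grip_width: 0.657
grasp_force: 30.0
```

Request:
drive_tool([
  [0,0,-0.01,0,0],
  [0,0,-0.02,0,0],
  [0,0,-0.03,0,0],
  [0,0,-0.035,0,0],
  [0,0,-0.035,0,0],
])

```text
time: 5.23
position: [0.5845, 0.3143, 0.1337]
ee_rot: [-2.706, -1.596, 0.002]
contact_force: [0.3, -0.1, -1.0]
grip_width: 0.655
grasp_force: 30.0
```

Request:
drive_tool([
  [0,0,-0.03,0,0],
  [0,0,-0.02,0,0],
  [0,0,-0.015,0,0],
  [-0.01,0.006,-0.005,0,0],
  [-0.02,0.013,0,0,0],
])

```text
time: 5.65
position: [0.5877, 0.2802, 0.2048]
ee_rot: [2.703, 1.6, 0.006]
contact_force: [1.2, 0.1, -0.9]
grip_width: 0.657
grasp_force: 30.0
```

Request:
drive_tool([
  [-0.03,0.019,0,0,0],
  [-0.03,0.019,0,0,0],
  [-0.03,0.019,0,0,0],
  [-0.03,0.019,0,0,0],
  [-0.03,0.019,0,0,0],
])

```text
time: 6.07
position: [0.5968, 0.0996, 0.2015]
ee_rot: [-2.705, -1.596, 0.003]
contact_force: [-0.2, -0.1, -1.0]
grip_width: 0.66
grasp_force: 30.0
```

Request:
drive_tool([
  [-0.03,0.019,0,0,0],
  [-0.03,0.019,0,0,0],
  [-0.03,0.019,0,0,0],
  [-0.03,0.019,0,0,0],
  [-0.03,0.019,0,0,0],
])

```text
time: 6.48
position: [0.6072, -0.0776, 0.2016]
ee_rot: [-2.705, -1.595, 0.002]
contact_force: [-0.0, 0.9, -0.8]
grip_width: 0.654
grasp_force: 30.0
```

Request:
drive_tool([
  [-0.03,0.019,0,0,0],
  [-0.03,0.019,0,0,0],
  [-0.03,0.019,0,0,0],
  [-0.03,0.019,0,0,0],
  [-0.016,0.01,0,0,0],
])

```text
time: 6.9
position: [0.6166, -0.2399, 0.2015]
ee_rot: [-2.708, -1.592, 0.002]
contact_force: [0.0, -0.1, -0.8]
grip_width: 0.66
grasp_force: 30.0
```

Request:
drive_tool([
  [-0.005,0.004,0,0.1,0],
  [0,0,0,0.12,0],
  [0,0,0,0.12,0],
  [0,0,0,0.12,0],
  [0,0,0,0.12,0],
])

```text
time: 7.32
position: [0.6182, -0.242, 0.2016]
ee_rot: [-3.05, -0.746, 0.002]
contact_force: [-0.0, 1.0, -1.5]
grip_width: 0.655
grasp_force: 30.0
```

Request:
drive_tool([
  [0,0,0,0.12,0],
  [0,0,0,0.12,0],
  [0,0,0,0.11,0],
  [0,0,0,0,0],
  [0,0,0,0,0],
])

```text
time: 7.73
position: [0.6185, -0.242, 0.2019]
ee_rot: [-3.133, -0.218, 0.002]
contact_force: [0.1, 0.0, -1.0]
grip_width: 0.663
grasp_force: 30.0
```

```bash
python3 - <<'E'
from station import *
import cv2,numpy as np
a=camera("top")["image"][130:240,330:440];b=camera("side")["image"][90:210,290:420]
f=lambda i,k:cv2.convertScaleAbs(cv2.resize(i,None,fx=k,fy=k,interpolation=2),alpha=1.3)
a=f(a,3.5);b=f(b,3.2);H=max(a.shape[0],b.shape[0])
cv2.imwrite("pics/p2.png",np.hstack([cv2.copyMakeBorder(i,0,H-i.shape[0],0,2,0) for i in(a,b)])[:,:,::-1])
E
```

```text
(no output)
```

View pics/p2.png

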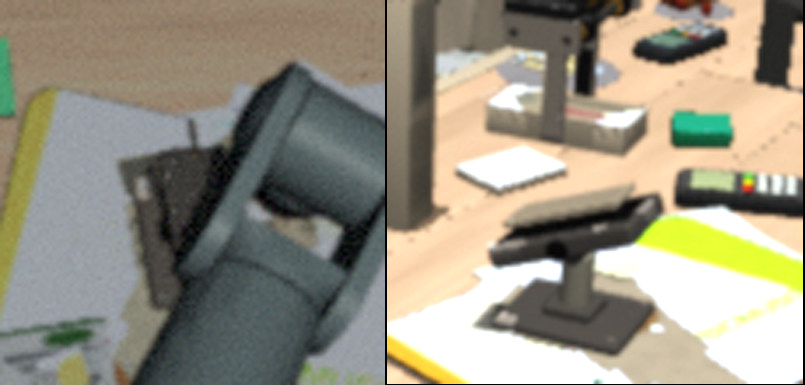

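The carton is held level and aligned above the plate (carton at about (565,115) in the crop, plate at (570,205)), with the high edge towards the robot. I'll descend gently.

Request:
drive_tool([
  [0,0,0.01,0,0],
  [0,0,0.012,0,0],
  [0,0,0.008,0,0],
  [0,0,0.005,0,0],
  [0,0,0,0,0],
])

```text
time: 8.25
position: [0.6178, -0.2416, 0.1647]
ee_rot: [-3.132, -0.213, 0.005]
contact_force: [-0.2, -0.8, -1.3]
grip_width: 0.657
grasp_force: 30.0
```

Request:
drive_tool([
  [0,0,0.002,0,0],
  [0,0,0.002,0,0],
  [0,0,0.001,0,0],
  [0,0,0,0,0],
])

```text
time: 8.58
position: [0.6191, -0.2423, 0.1626]
ee_rot: [3.134, 0.213, 0.0]
contact_force: [0.1, -0.1, -0.9]
grip_width: 0.659
grasp_force: 30.0
```

Request:
drive_tool([
  [0,0,0.002,0,0],
  [0,0,0.002,0,0],
  [0,0,0.001,0,0],
  [0,0,0,0,0],
])

```text
time: 8.92
position: [0.6189, -0.2422, 0.1571]
ee_rot: [-3.134, -0.213, 0.001]
contact_force: [-0.5, -0.9, -1.3]
grip_width: 0.656
grasp_force: 30.0
```

Request:
drive_tool([
  [0,0,0.001,0,0],
  [0,0,0.001,0,0],
  [0,0,0.001,0,0],
  [0,0,0,0,0],
])

```text
time: 9.25
position: [0.6188, -0.2424, 0.1548]
ee_rot: [3.134, 0.213, -0.001]
contact_force: [-1.6, 0.1, 2.8]
grip_width: 0.658
grasp_force: 30.0
```

Request:
drive_tool([
  [0,0,0.001,0,0],
  [0,0,0.001,0,0],
  [0,0,0.001,0,0],
  [0,0,0,0,0],
])

```text
time: 9.58
position: [0.619, -0.2425, 0.1517]
ee_rot: [3.134, 0.213, 0.0]
contact_force: [-2.9, -0.5, 4.5]
grip_width: 0.656
grasp_force: 30.0
```

Request:
drive_tool([
  [0,0,0.001,0,0],
  [0,0,0.001,0,0],
  [0,0,0.001,0,0],
  [0,0,0,0,0],
])

```text
time: 9.92
position: [0.6194, -0.2424, 0.1485]
ee_rot: [3.134, 0.213, 0.001]
contact_force: [-1.6, -0.6, 4.6]
grip_width: 0.659
grasp_force: 30.0
```

Request:
drive_tool([
  [0,0,0.001,0,0],
  [0,0,0.001,0,0],
  [0,0,0.001,0,0],
  [0,0,0,0,0],
])

```text
time: 10.25
position: [0.6197, -0.2424, 0.1458]
ee_rot: [3.134, 0.213, 0.003]
contact_force: [-0.3, 0.4, 5.6]
grip_width: 0.657
grasp_force: 30.0
```

Request:
drive_tool([
  [0,0,0.001,0,0],
  [0,0,0.001,0,0],
  [0,0,0.001,0,0],
  [0,0,0,0,0],
])

```text
time: 10.58
position: [0.62, -0.2423, 0.1429]
ee_rot: [3.134, 0.213, 0.004]
contact_force: [1.2, 0.3, 4.9]
grip_width: 0.661
grasp_force: 30.0
```

Request:
drive_tool([
  [0,0,0.001,0,0],
  [0,0,0.001,0,0],
  [0,0,0.001,0,0],
  [0,0,0,0,0],
])

```text
time: 10.92
position: [0.6203, -0.2423, 0.1401]
ee_rot: [3.134, 0.213, 0.005]
contact_force: [1.3, 0.9, 6.1]
grip_width: 0.655
grasp_force: 30.0
```

Request:
drive_tool([
  [0,0,0.001,0,0],
  [0,0,0.001,0,0],
  [0,0,0.001,0,0],
  [0,0,0,0,0],
])

```text
time: 11.25
position: [0.6205, -0.2423, 0.1372]
ee_rot: [3.133, 0.213, 0.006]
contact_force: [1.9, 0.8, 4.9]
grip_width: 0.655
grasp_force: 30.0
```

```bash
python3 - <<'E'
from station import *
import cv2
b=camera("side")["image"][110:200,300:410]
print(sense()["contact_force"],sense()["wrist_torque"],sense()["position"])
cv2.imwrite("pics/p3.png",cv2.convertScaleAbs(cv2.resize(b,None,fx=6,fy=6,interpolation=2),alpha=1.3)[:,:,::-1])
E
```

```text
[1.62294272 0.02659325 5.65344279] [0.06562341 0.06426103 0.03535695] [ 0.62050761 -0.24230937  0.1372653 ]
```

View pics/p3.png

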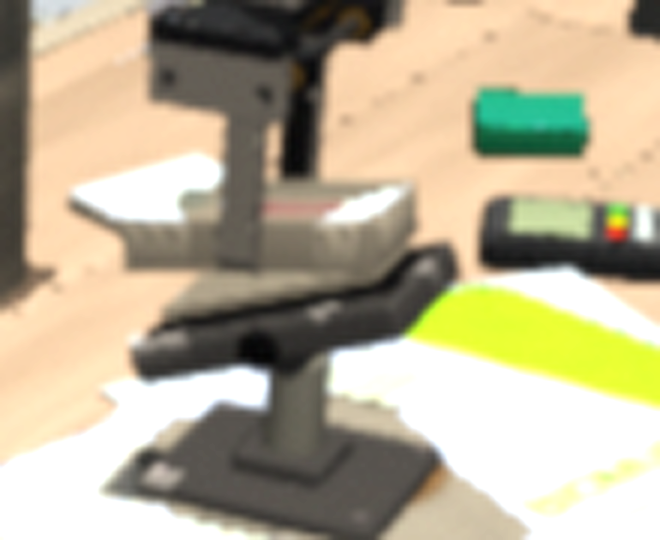

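```bash
cat > t.py <<'E'
from h import *
def car(th,c,yaw=-3.0077):
    R=Ro.from_euler("ZY",[yaw,-th]).as_matrix();q=np.array([[-67.5,-31,-14],[67.5,-31,-14],[67.5,-31,14],[-67.5,-31,14],[-67.5,31,14],[67.5,31,14]])/1e3
    return q@R.T+c
if __name__=="__main__":
  for th in(0,.1,.2,.3,.36):
    off=Ro.from_euler("ZY",[-3.0077,-th]).apply([0,0,-.006])
    Q=proj("side",car(th,np.array([.6205,-.2423,.1372+.0185])+off));print(th,((Q-[300,110])*6).round(0).tolist())
  p=Ro.from_euler("ZY",[-3.0077,-.3615]).apply(np.array([[-60,-25,42],[60,-25,42],[-60,-25,34],[60,-25,34],[-75,-46,24],[75,-46,24]])/1e3)+[.5978,-.2459,.093]
  print("plate",((proj("side",p)-[300,110])*6).round(0).tolist())
E
python3 t.py
```

```text
0 [[118.0, 247.0], [370.0, 299.0], [375.0, 245.0], [120.0, 195.0], [171.0, 156.0], [420.0, 203.0]]
0.1 [[122.0, 260.0], [374.0, 287.0], [374.0, 232.0], [119.0, 208.0], [170.0, 168.0], [419.0, 190.0]]
0.2 [[127.0, 273.0], [378.0, 274.0], [371.0, 219.0], [119.0, 220.0], [170.0, 180.0], [416.0, 177.0]]
0.3 [[133.0, 285.0], [379.0, 260.0], [368.0, 205.0], [120.0, 233.0], [171.0, 193.0], [413.0, 164.0]]
0.36 [[137.0, 292.0], [380.0, 252.0], [365.0, 197.0], [121.0, 241.0], [172.0, 200.0], [410.0, 156.0]]
plate [[157.0, 295.0], [372.0, 259.0], [161.0, 309.0], [376.0, 274.0], [124.0, 346.0], [394.0, 305.0]]
```

Request:
drive_tool([
  [0,0,0.001,0,0],
  [0,0,0.001,0,0],
  [0,0,0.001,0,0],
  [0,0,0,0,0],
])

```text
time: 11.63
position: [0.6206, -0.2423, 0.1342]
ee_rot: [3.133, 0.213, 0.006]
contact_force: [2.4, 0.1, 5.2]
grip_width: 0.658
grasp_force: 30.0
```

Request:
drive_tool([
  [0,0,0.001,0,0],
  [0,0,0.001,0,0],
  [0,0,0.001,0,0],
  [0,0,0,0,0],
])

```text
time: 11.97
position: [0.6206, -0.2423, 0.1312]
ee_rot: [3.133, 0.213, 0.006]
contact_force: [3.1, 0.4, 4.0]
grip_width: 0.659
grasp_force: 30.0
```

Request:
drive_tool([
  [0,0,0.001,0,0],
  [0,0,0.001,0,0],
  [0,0,0,0,0],
])

```text
time: 12.22
position: [0.6204, -0.2424, 0.1292]
ee_rot: [3.133, 0.213, 0.006]
contact_force: [4.1, 1.1, 4.5]
grip_width: 0.655
grasp_force: 30.0
```

Request:
drive_tool([
  [0,0,0.001,0,0],
  [0,0,0.001,0,0],
  [0,0,0,0,0],
])

```text
time: 12.47
position: [0.6202, -0.2424, 0.127]
ee_rot: [3.134, 0.213, 0.005]
contact_force: [4.3, -0.1, 5.5]
grip_width: 0.659
grasp_force: 30.0
```

```bash
python3 - <<'E'
from station import *
import cv2
b=camera("side")["image"][110:200,300:410]
s=sense();print(s["contact_force"],s["wrist_torque"],s["position"])
cv2.imwrite("pics/p4.png",cv2.convertScaleAbs(cv2.resize(b,None,fx=6,fy=6,interpolation=2),alpha=1.3)[:,:,::-1])
E
```

```text
[4.81730093 0.77503758 4.10514925] [ 0.04769434 -0.50207617  0.03855085] [ 0.6201984  -0.24236162  0.12708412]
```

View pics/p4.png

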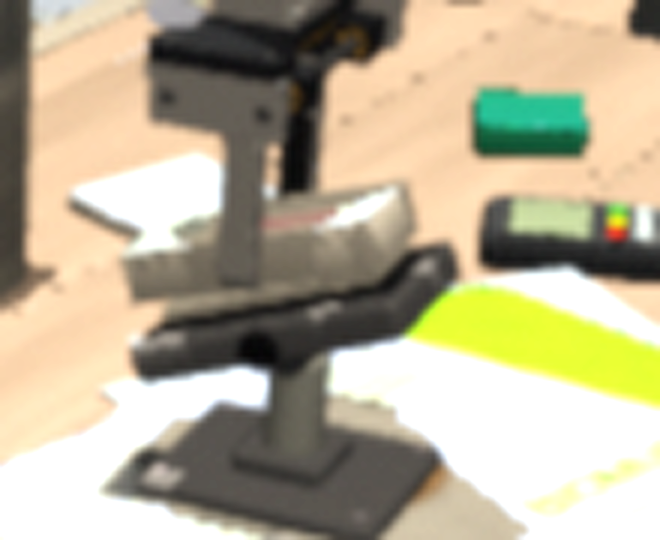

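Request:
drive_tool([
  [0,0,0.001,0,0],
  [0,0,0.001,0,0],
  [0,0,0,0,0],
])

```text
time: 12.77
position: [0.6198, -0.2424, 0.1249]
ee_rot: [3.134, 0.213, 0.003]
contact_force: [5.2, 1.0, 5.1]
grip_width: 0.659
grasp_force: 30.0
```

Request:
drive_tool([
  [0,0,0.001,0,0],
  [0,0,0.001,0,0],
  [0,0,0,0,0],
])

```text
time: 13.02
position: [0.6194, -0.2425, 0.1228]
ee_rot: [3.134, 0.213, 0.001]
contact_force: [3.2, 0.3, 6.2]
grip_width: 0.657
grasp_force: 30.0
```

Request:
drive_tool([
  [0,0,0.001,0,0],
  [0,0,0,0,0],
  [0,0,0,0,0],
])

```text
time: 13.27
position: [0.6193, -0.2425, 0.1225]
ee_rot: [3.134, 0.213, 0.001]
contact_force: [1.3, 0.7, 7.8]
grip_width: 0.658
grasp_force: 30.0
```

Request:
drive_tool([
  [0,0,0.001,0,0],
  [0,0,0,0,0],
  [0,0,0,0,0],
])

```text
time: 13.52
position: [0.6193, -0.2425, 0.1224]
ee_rot: [3.134, 0.213, 0.001]
contact_force: [0.0, 2.5, 12.8]
grip_width: 0.657
grasp_force: 30.0
```

```bash
python3 - <<'E'
from station import *
import cv2
b=camera("side")["image"][110:200,300:410]
s=sense();print(s["contact_force"],s["wrist_torque"],s["position"])
cv2.imwrite("pics/p5.png",cv2.convertScaleAbs(cv2.resize(b,None,fx=7,fy=6.6,interpolation=2),alpha=1.1)[:,:,::-1])
E
```

```text
[-0.04438116  2.08953886 12.3392081 ] [ 0.225988    0.48378072 -0.05975891] [ 0.61936357 -0.24249308  0.12244637]
```

View pics/p5.png

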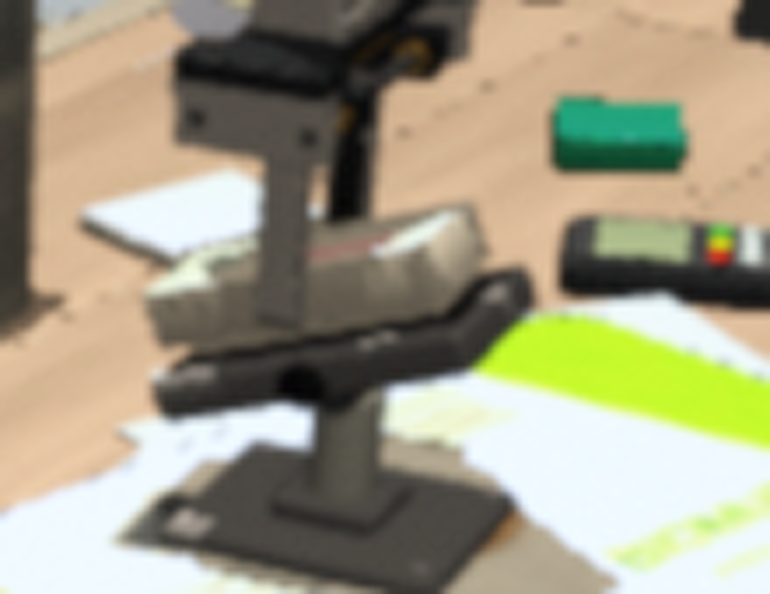

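The side view shows the carton lying flush on the plate: its lower edge runs from (165,345) to about (470,290), parallel to the head. I'll check the tilt numerically from its corners while the force settles.

Request:
drive_tool([
  [0,0,-0.0005,0,0],
  [0,0,0,0,0],
  [0,0,0,0,0],
  [0,0,0,0,0],
])

```text
time: 13.9
position: [0.6193, -0.2425, 0.1224]
ee_rot: [3.134, 0.213, 0.001]
contact_force: [0.4, 0.6, 9.6]
grip_width: 0.657
grasp_force: 30.0
```

```bash
python3 - <<'E'
from t import *
from station import *
for th in(.2,.25,.3,.36,.42):
    off=Ro.from_euler("ZY",[-3.0077,-th]).apply([0,0,-.006])
    Q=proj("side",car(th,np.array([.6194,-.2425,.1224+.019])+off));print(th,((Q-[300,110])*[7,6.6]).round(0).tolist())
p=Ro.from_euler("ZY",[-3.0077,-.3615]).apply(np.array([[-60,-25,34],[60,-25,34],[-75,-46,24],[75,-46,24],[-75,-46,2],[75,-46,2]])/1e3)+[.5978,-.2459,.093]
print("plate/head",((proj("side",p)-[300,110])*[7,6.6]).round(0).tolist())
s=sense();print(s["contact_force"],s["wrist_torque"],s["position"])
E
```

```text
0.2 [[149.0, 329.0], [440.0, 331.0], [433.0, 271.0], [140.0, 272.0], [199.0, 227.0], [485.0, 224.0]]
0.25 [[152.0, 336.0], [441.0, 324.0], [431.0, 264.0], [140.0, 279.0], [199.0, 234.0], [483.0, 217.0]]
0.3 [[156.0, 342.0], [442.0, 317.0], [429.0, 257.0], [141.0, 286.0], [200.0, 241.0], [481.0, 210.0]]
0.36 [[161.0, 350.0], [443.0, 308.0], [425.0, 248.0], [143.0, 294.0], [201.0, 249.0], [478.0, 202.0]]
0.42 [[166.0, 358.0], [443.0, 299.0], [422.0, 240.0], [144.0, 302.0], [203.0, 257.0], [474.0, 194.0]]
plate/head [[188.0, 340.0], [438.0, 302.0], [144.0, 381.0], [460.0, 335.0], [159.0, 425.0], [473.0, 382.0]]
[0.37231796 0.63890399 9.61693309] [ 0.11627723  0.31034146 -0.00931177] [ 0.61932065 -0.24250509  0.12243382]
```

```bash
python3 -c "
from station import *
s=sense();print(s['contact_force'],s['grasp_force'],abs(s['joint_velocities']).max());print(job_done())"
```

```text
[0.37231796 0.63890399 9.61693309] 30.003145337104797 0.0020844083179879245
the job is handed in; nothing more can be done
None
```

I handed the job in with the carton still gripped at 30 N and pressed flush on the plate with about 10 N; the estimated pose is centred within a few mm, and the judge's result wasn't returned.

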